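Stow the tamping stick and latch the keeper bar

TASK

Put the tamping stick away in the sloping tool rest: slide its steel rod down through the blue eyelet until the wooden handle is fully home against the eyelet and lying on the aluminium rib. Then swing the steel keeper bar by its red end across the handle, past the brass catch roller, until it has snapped fully shut against its stop. Leave the jar, the oil bottle and the petal box standing where they are.

Things in the scene. Friction and masses are not known exactly. Their poses are not given: they have to be found in the camera images.
- tamper: Tamping stick, 110 g, loose on the table: pale wooden handle 110 long, 26 wide, 28 mm high, with a steel rod 8 mm in diameter, 82 mm long (last 8 mm tapered), in the middle of one end. Origin: centre of the handle's underside; x along the handle towards the rod, z out of its top. Handle ends at x = -55 and +55 mm; rod axis at z = 14 mm.
- tamper_tip (a point): Free end of the stick's steel rod (x = 137, z = 14 mm in the stick's frame)
- rack: Sloping tool rest, fixed: mint green board 220 x 150 x 10 mm, tilted 35 degrees from level, low edge at -x of its frame (towards the robot, more or less), on a 190 x 150 mm base; board's high edge 145 mm up. Origin: at table height under the middle; x points to the high side, z up. The features on the board are told in the frame of eye.
- eye: Blue eyelet plate, 8 mm thick, 40 wide, square to the board, with a 15 mm through hole. Origin: hole centre. x: along the hole, uphill, parallel to the board (35 degrees above level); y: left; z: square out of the board. In this frame the board's face is at z = -44, x -101 to 119, y -75 to 75 mm. The rod goes in from the uphill side, so the stick's x then points against the eye's x.
- home (a point): Where the stick's origin (underside centre of handle) is when it is fully home, handle end against the eyelet: x = 59, y = 0, z = -14 mm in the eye's frame. It lies on the top of an aluminium rib 16 mm wide, 30 mm high, running uphill from the eyelet (x = 4 to 116 mm, y = 0); fingers pass on either side of the rib.
- cheeks (a point): Midway between two white cheeks, 32 mm apart inside, 6 mm thick, that guide the sides of the handle at x = 12 to 34 mm in the eye's frame; their tops are at z = 0 there (this point)
- catch_post (a point): Middle of the top of the aluminium catch post, 36 (uphill) x 22 mm, at x = 22, y = -52, z = 14 mm in the eye's frame. A sprung brass roller (14 mm) pokes 5 mm out of it on its downhill part; on its uphill edge a 6 mm thick stop stands 18 mm higher. The shut bar lies between roller and stop.
- keeper (a joint): Keeper bar's hinge angle (rad) about z of eye: 0 = fully shut against its stop, lying across the handle along -y of the eye's frame; grows as the bar swings downhill (towards -x of the eye), up to 1.75. It stays where left. The catch roller resists with about 5 N at the bar's end at about 0.2 to 0.1 rad; beyond that it snaps the bar to 0.
- keeper_hinge (a point): Keeper bar's pivot, at the height of the bar's axis (x = 26, y = 48, z = 23 mm in the eye's frame). The bar is round steel, 12 mm in diameter, 134 mm long from here; it passes 3 mm above the seated handle.
- keeper_grip (a point): Middle of the red sleeve (18 mm in diameter, 30 mm long) on the free end of the keeper bar, on the bar's axis, 119 mm from the pivot
- jar: Bystander: teal bead jar with a metal lid, 68 mm in diameter, 101 mm high; origin: centre of its underside
- oil: Bystander: small amber oil bottle with a white cap, 32 mm in diameter, 75 mm high; origin: centre of its underside
- petal_box: Bystander: clear open box of yellow petals, 80 x 120 x 50 mm; origin: centre of its underside
Mind the look-alikes: they are no part of the job. Of the things like the tamper, leave any that is purple; of the rest the smaller one is meant.

How it is judged (in metres and radians):
On the way, in this order (a step that is already met when the one before it is completed fails the run):
1. The rod is through the eyelet and the handle is home against it, on the rib, with the keeper bar still open (x of tamper in the frame of eye below 0.068 m and y of tamper in the frame of eye between -0.01 and 0.01 m and z of tamper in the frame of eye between -0.022 and -0.006 m and x of tamper_tip in the frame of eye below -0.066 m and y of tamper_tip in the frame of eye between -0.016 and 0.016 m and z of tamper_tip in the frame of eye between -0.016 and 0.016 m and value of joint keeper above 0.3 rad), for 0.2 s.
2. The keeper bar is swung shut into its catch (value of joint keeper below 0.06 rad), for 0.2 s.
At the end, for the whole second after the job is handed in: The keeper bar is shut to within 0.06 rad of its stop; the stick lies at rest with its rod through the eyelet: origin at most 9 mm short of home along the slope, within 10 mm sideways and 8 mm in height of the home position, rod tip within 16 mm of the hole's axis sideways and in height (x of tamper in the frame of eye below 0.068 m and y of tamper in the frame of eye between -0.01 and 0.01 m and z of tamper in the frame of eye between -0.022 and -0.006 m and x of tamper_tip in the frame of eye below -0.066 m and y of tamper_tip in the frame of eye between -0.016 and 0.016 m and z of tamper_tip in the frame of eye between -0.016 and 0.016 m and value of joint keeper below 0.06 rad and linear speed of tamper below 0.02 m/s and velocity of joint keeper between -0.05 and 0.05 rad/s); the robot touches nothing.
It fails at once if the jar is shifted by more than 25 mm or tipped over (distance of jar from where it was at the start of the episode above 0.025 m or angle between jar's own z axis and vertical above 0.4 rad).
It fails at once if the oil bottle is shifted by more than 25 mm or tipped over (distance of oil from where it was at the start of the episode above 0.025 m or angle between oil's own z axis and vertical above 0.4 rad).
It fails at once if the petal box is shifted by more than 25 mm or tipped over (distance of petal_box from where it was at the start of the episode above 0.025 m or angle between petal_box's own z axis and vertical above 0.4 rad).
It also fails if it takes over 54 s, if anything falls off the work surface, if the arm or the gripper's body presses on something with over 40 N, if the wrist force passes 120 N, or if a joint passes its speed limit or range.

ROBOT

A 6-joint arm with a two-finger parallel gripper is mounted at the origin on the work surface. World frame = base frame: x ahead of the robot, y to its left, z up, the work surface at z = 0. Lengths are in mm, angles in degrees, forces in N, time in s.
With the tool pointing down it reaches from about 350 to 850 mm from the base axis. Payload 8.1 kg.
Tool frame: the origin (TCP) lies midway between the tips of the shut fingers; the grasp point (between the pads) lies 19 mm behind it (r.grip_point_offset is the distance from the TCP to the grasp point, in mm); z points along the fingers, y is the line along which they close (so a half turn about z gives the same grasp; the last joint's range is limited). The gripper opens to 85 mm and grips with 20 to 120 N. Pads are 22 mm wide; open, the fingers measure 114 mm over their backs; the gripper's body (76 mm by 85 mm) begins 54 mm behind the grasp point. The pads swing forward as they close: fully open they stand 13 mm farther back than shut.
Start: joints at [60.481, 7.471, 85.268, -0, 87.261, -4.893], TCP at [249.993, 545.444, 231.292] pointing down, gripper open.
Joint ranges: [-169.43, 169.43], [-51.17, 129.36], [1.28, 143.12], [-76.62, 256.62], [0, 156.53], [-152.29, 152.29]. Speed limits (degrees/s): [136.94, 136.94, 159.86, 180, 180, 180].

INTERFACE

Orientations are given as [roll, pitch, yaw] about the fixed x, y, z axes, in that order (R = Rz(yaw) Ry(pitch) Rx(roll)).
In Python, from bench import r gives the robot as it stands.
- The arm moves only by the shell command python3 -m inch 'ROWS' [FORCE]. ROWS is JSON, one flat list of numbers, 7 for each row, row after row: the shift along the world's x, y, z in m, then the turn, a rotation vector about the world's x, y, z in degrees, then the closure in counts, from 0 (fully open) to 255 (shut). A call has 1 to 10 rows; each row shifts and turns the commanded pose from where the row before left it; what a row does not reach is not made up. A row lasts 1/10 s, in which the tool goes at most 50 mm and 8.59 degrees, less where a joint would pass 70% of its speed; a pose out of reach is approached as far as the arm can. A call with a gripper value outside its range is refused whole. The fingers move at their own pace and stop on an object; FORCE is the grip in N (left out, the last holds). Time passes only in rows, so rows that do not move let the fingers close. It gives the time, the measured TCP pose, the force and the opening at its end, in the units of the state.
- r.sense(): the state, without advancing time (a new reading comes with each control period).
- r.snapshot(name): name is "scene" or "side" or "wrist"; returns (picture, depth): 384x512x3 uint8, red, green, blue; 384x512 float32, mm along the optical axis (not along the pixel's ray), 0 where there is no reading.
- r.get_calibration(name): a dict with "fovy" (degrees; the focal length in pixels is half the picture's height over the tangent of half this angle, whatever the lens; pixels are square), "cx", "cy" (the principal point, pixels), "position" and "rotation" of the camera in the world; the wrist camera has in their place "tool_from_camera" (4x4, takes a point from camera to tool coordinates, whose origin is the TCP and whose axes are the flange's). Camera axes: x right, y up, looking along -z (the intrinsics and any distortion apply to the point x, -y, -z); pixel columns grow to the right and rows downward; lengths in mm; the calibration is good to about 2 mm. A picture is of the moment at which its call begins: read the wrist's pose just before it. get_calibration takes no time and is no camera call.
- r.hand_in(): hands the job in, once; it reports no verdict.
The state is a dict: "time": time; "joint_pos": joint angles; "qd": joint speeds; "joint_efforts": joint torques, N m; "tool_pos": TCP position; "tcp_rot": TCP orientation; "ft_force": force on the tool from outside, world axes, zero at the start; "wrist_torque": the same for the moment, N m; "finger_gap": finger opening in mm.
Only numpy, scipy, OpenCV 4.12 (cv2) and the standard library are available. Lean on these libraries where they do the work, as an engineer would, in place of code of your own. Each camera call takes 0.05 s, during which the arm holds its last target. There are 200 camera calls.

## Working session

There is one attempt and no reset: what is moved stays moved. The work goes in short steps, Python scripts to look and compute and a shell command to move; the robot and the scene stay as the last step left them, time stands still between calls to the robot, and variables do not carry over. Pictures are saved under pics/ and viewed, on a budget of 10 in all, crops included, one or two more only if the job needs it, and the job is handed in when it is done.

```bash
mkdir -p pics; ls
cat > h.py <<'E'
import numpy as np, cv2
from bench import r
from scipy.spatial.transform import Rotation as R
def snap(n,f):
    s=r.sense(); im,d=r.snapshot(n); cv2.imwrite(f'pics/{f}.png',im[:,:,::-1]); np.savez(f'pics/{f}.npz',im=im,d=d,tp=s['tool_pos'],tr=s['tcp_rot']); return im,d
def cam(n,f=None):
    c=r.get_calibration(n); fl=192/np.tan(np.radians(c['fovy'])/2)
    if 'position' in c: return fl,c['cx'],c['cy'],np.array(c['rotation']).reshape(3,3) if np.size(c['rotation'])==9 else R.from_euler('xyz',c['rotation'],degrees=True).as_matrix(),np.array(c['position']),c
    z=np.load(f'pics/{f}.npz'); T=np.array(c['tool_from_camera']); Rt=R.from_euler('xyz',z['tr'],degrees=True).as_matrix()
    return fl,c['cx'],c['cy'],Rt@T[:3,:3],Rt@T[:3,3]+z['tp'],c
def cloud(n,f):
    "world point for each pixel"
    fl,cx,cy,Rm,p,c=cam(n,f); d=np.load(f'pics/{f}.npz')['d']
    v,u=np.mgrid[:384,:512]
    P=np.stack([(u-cx)/fl*d,-(v-cy)/fl*d,-d],-1)
    return P@Rm.T+p
E
python3 - <<'E'
from h import *
for n in('scene','side','wrist'):
    snap(n,n+'0'); print(n,r.get_calibration(n))
print(r.sense())
a=cv2.imread('pics/scene0.png');b=cv2.imread('pics/side0.png')
cv2.imwrite('pics/both0.png',cv2.resize(np.vstack([a,b]),(800,1200))[:600]) 
cv2.imwrite('pics/sc.png',cv2.resize(a,(800,600)));cv2.imwrite('pics/sd.png',cv2.resize(b,(800,600)))
E
```

```text
pics
scene {'fovy': 52.259237095888665, 'cx': 262.29343079241977, 'cy': 196.51601895986855, 'position': array([1156.11479828, -263.9895431 ,  817.01421071]), 'rotation': array([44.60151858,  0.42944346, 62.74168879])}
side {'fovy': 56.324433012053916, 'cx': 250.6363582005537, 'cy': 189.02545388700327, 'position': array([ 411.2977185 , -692.42759082,  901.78122768]), 'rotation': array([43.87415755, -0.60341842, -8.67614004])}
wrist {'fovy': 61.22085603183835, 'cx': 256.21326514913227, 'cy': 193.49293914069096, 'tool_from_camera': array([[ 1.74504391e-04,  9.64031461e-01,  2.65788094e-01,
         6.70827424e+01],
       [ 9.99999458e-01, -4.41121297e-04,  9.43422667e-04,
         3.68298925e-01],
       [ 1.02673392e-03,  2.65787785e-01, -9.64031016e-01,
        -1.41796621e+02],
       [ 0.00000000e+00,  0.00000000e+00,  0.00000000e+00,
         1.00000000e+00]])}
{'time': 0.15, 'joint_pos': array([ 6.04833009e+01,  7.50450223e+00,  8.53149842e+01, -3.31463197e-03,
        8.72616314e+01, -4.89182473e+00]), 'qd': array([ 0.10082775, -0.16087388, -0.25710321,  0.01610815,  0.00833362,
       -0.00198028]), 'joint_efforts': array([ 9.10269828e-04, -5.70066690e+01, -5.01156700e+01, -1.71762986e-04,
        9.69994522e-03, -5.49660797e-05]), 'tool_pos': array([249.78368237, 545.07029882, 230.4919978 ]), 'tcp_rot': array([-1.79918895e+02, -3.61873751e-03,  1.55375284e+02]), 'ft_force': array([-0.31774494,  0.46530619,  0.50907166]), 'wrist_torque': array([-0.00678542,  0.01918276, -0.04249646]), 'finger_gap': 85.09438859547558}
```

View pics/sc.png

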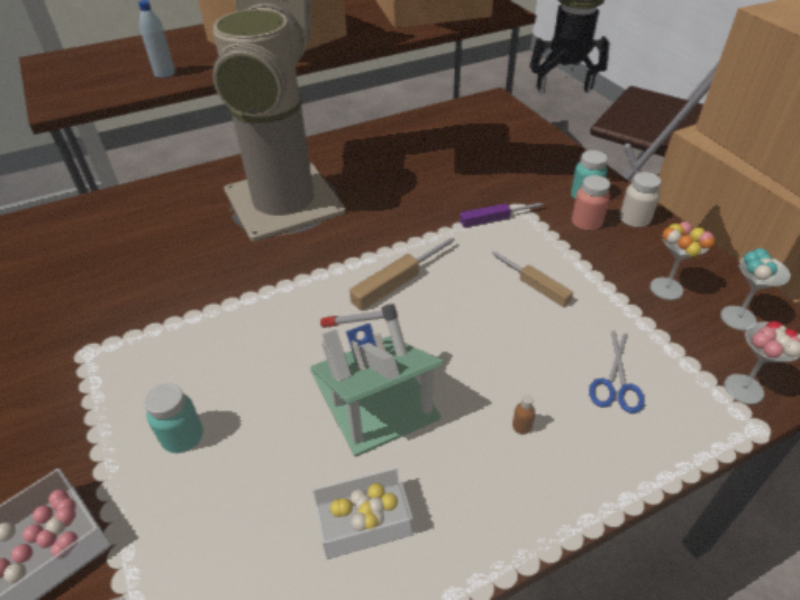

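View pics/sd.png

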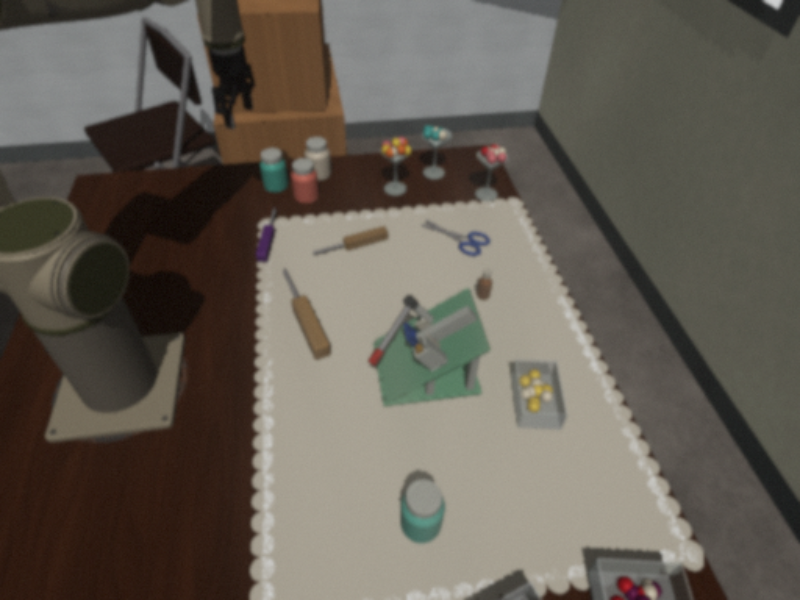

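The scene image shows three stick candidates, in 800x600 pixels: purple (485,215), a larger wooden one (385,280) and a smaller wooden one (547,285). In the side view the smaller one is at (366,238). The description points to the smaller wooden one. The rack is at (385,370), with its red end at (328,321), the jar at (175,417), the oil bottle at (524,415) and the petal box at (362,512).

Run:
```python
from h import *
for n,boxes in (('scene',{'small':(515,255,580,310),'large':(345,245,430,310),'rack':(300,300,450,460)}),('side',{'small':(340,222,392,252),'large':(285,290,335,362),'rack':(365,285,495,410)})):
    P=cloud(n,n+'0'); im=np.load(f'pics/{n}0.npz')['im']; hsv=cv2.cvtColor(im,cv2.COLOR_RGB2HSV)
    for k,b in boxes.items():
        m=np.zeros((384,512),bool); x0,y0,x1,y1=[int(v*.64) for v in b]; m[y0:y1,x0:x1]=1
        if k!='rack':
            q=m&(hsv[...,0]<25)&(hsv[...,1]>75)
            X=P[q]; 
            (c,s,a)=cv2.minAreaRect(X[X[:,2]>12][:,:2].astype(np.float32)); print(n,k,q.sum(),c,s,a,np.percentile(X[:,2],[5,50,95]))
        else:
            q=m&(hsv[...,0]>60)&(hsv[...,0]<90)&(hsv[...,1]>60)&(P[...,2]>30); X=P[q]
            for _ in range(4):
                c=X.mean(0); U=np.linalg.svd(X-c,full_matrices=False)[2][2]; U*=np.sign(U[2]); e=(X-c)@U; X=X[abs(e)<max(2,1.5*e.std())]
            tilt=np.degrees(np.arccos(U[2])); print(n,'board',len(X),c,U,'tilt',tilt,'x dir yaw',np.degrees(np.arctan2(-U[1],-U[0])))
            for nm,mm in (('blue',(hsv[...,0]>100)&(hsv[...,0]<130)&(hsv[...,1]>100)),('red',((hsv[...,0]<8)|(hsv[...,0]>172))&(hsv[...,1]>130))):
                Y=P[m&mm]; print(n,nm,len(Y),np.median(Y,0),Y.min(0),Y.max(0))
    big=cv2.resize(cv2.cvtColor(im,cv2.COLOR_RGB2BGR)[(150 if n=='scene' else 120):(290),(190 if n=='scene' else 180):(380 if n=='scene' else 330)],None,fx=3.15,fy=3.15,interpolation=cv2.INTER_CUBIC); cv2.imwrite(f'pics/crop_{n}.png',big[:600,:800])
```

```text
scene small 361 (838.866455078125, 71.58596801757812) (97.41143035888672, 918.4443969726562) 49.446144104003906 [ 6.05315659 24.28705384 28.70685843]
scene large 844 (723.7387084960938, -106.6751708984375) (124.93295288085938, 911.6902465820312) 62.20384979248047 [-2.6590976  30.96272151 39.06004113]Traceback (most recent call last):
  File "<stdin>", line 13, in <module>
IndexError: index 2 is out of bounds for axis 0 with size 1
```

```bash
cat > m0.py <<'E'
from h import *
for n,boxes in (('scene',{'small':(515,255,580,310),'large':(345,245,430,310),'rack':(300,300,450,460)}),('side',{'small':(340,222,392,252),'large':(285,290,335,362),'rack':(365,285,495,410)})):
    P=cloud(n,n+'0'); z=np.load(f'pics/{n}0.npz'); im=z['im']; hsv=cv2.cvtColor(im,cv2.COLOR_RGB2HSV); ok=z['d']>0
    for k,b in boxes.items():
        m=np.zeros((384,512),bool); x0,y0,x1,y1=[int(v*.64) for v in b]; m[y0:y1,x0:x1]=1; m&=ok
        if k!='rack':
            q=m&(hsv[...,0]<25)&(hsv[...,1]>75)
            X=P[q]; X=X[np.linalg.norm(X-np.median(X,0),axis=1)<100]
            (c,s,a)=cv2.minAreaRect(X[X[:,2]>12][:,:2].astype(np.float32)); print(n,k,q.sum(),c,s,a,np.percentile(X[:,2],[5,50,95]))
        else:
            q=m&(hsv[...,0]>60)&(hsv[...,0]<92)&(hsv[...,1]>50)&(P[...,2]>25); X=P[q]
            print(len(X),np.median(P[m],0),hsv[230,270] if n=='scene' else hsv[230,300],P[240,260])
            X=X[np.linalg.norm(X-np.median(X,0),axis=1)<160]
            for _ in range(4):
                c=X.mean(0); U=np.linalg.svd(X-c,full_matrices=False)[2][2]; U=U*np.sign(U[2]); e=(X-c)@U; X=X[abs(e)<max(2,1.5*e.std())]
            tilt=np.degrees(np.arccos(U[2])); print(n,'board',len(X),c,U,'tilt',tilt,'x dir yaw',np.degrees(np.arctan2(-U[1],-U[0])))
            for nm,mm in (('blue',(hsv[...,0]>100)&(hsv[...,0]<130)&(hsv[...,1]>100)),('red',((hsv[...,0]<8)|(hsv[...,0]>172))&(hsv[...,1]>130))):
                Y=P[m&mm]; print(n,nm,len(Y),np.median(Y,0),np.percentile(Y,5,axis=0),np.percentile(Y,95,axis=0))
    big=cv2.resize(cv2.cvtColor(im,cv2.COLOR_RGB2BGR)[(150 if n=='scene' else 130):(290),(190 if n=='scene' else 180):(380 if n=='scene' else 330)],None,fx=3.15,fy=3.15,interpolation=cv2.INTER_CUBIC); cv2.imwrite(f'pics/crop_{n}.png',big[:600,:800])
E
python3 m0.py
```

```text
scene small 360 (517.9802856445312, 347.1434020996094) (108.09093475341797, 25.74868392944336) 14.71971321105957 [ 6.0481806  24.20300345 28.69769894]
scene large 836 (371.3358459472656, 78.83663177490234) (35.7476921081543, 148.28672790527344) 16.375337600708008 [10.04178386 34.85831608 39.07885017]
873 [603.28600814 -47.81580554   6.03756446] [ 69  53 145] [677.62304854 -28.80028246 141.16638331]
scene board 663 [637.63437973 -58.921822   116.23801196] [-0.57183772 -0.00112443  0.82036599] tilt 34.87855263350787 x dir yaw 0.1126635832753966
scene blue 97 [554.37403384 -40.1201215  114.60743319] [548.21071045 -63.29855983 102.52548289] [562.89980875 -30.38406036 123.85418994]
scene red 39 [488.40085371 -75.91834598  97.09280514] [479.02065485 -82.9632221   89.57216051] [495.23822504 -68.58060243 103.55323328]
side small 206 (512.6915283203125, 347.52105712890625) (106.1849594116211, 32.72502136230469) 16.327194213867188 [12.24593054 26.37823595 30.57930391]
side large 437 (367.24951171875, 77.03518676757812) (35.59980010986328, 155.4290771484375) 16.17646598815918 [23.80713181 38.13884198 41.07302571]
1527 [587.62818684 -56.17037001  21.75871553] [ 68  64 107] [540.01293899 -89.04465457  47.68031046]
side board 1232 [592.21796994 -67.12856456  86.3736561 ] [-0.57376669 -0.00134848  0.81901768] tilt 35.013419224109306 x dir yaw 0.13465756237748913
side blue 45 [550.01185631 -46.25457546 119.87535674] [544.24145144 -66.6663035  106.95041103] [558.80451611 -33.99701827 126.40117325]
side red 38 [483.53392965 -77.99657083  99.32178236] [474.7349344  -84.92876985  93.34608785] [492.50623405 -68.78697655 105.48961883]
```

```bash
python3 -m inch '[0.033,-0.025,-0.004,0,0,5,0, 0.033,-0.025,-0.004,0,0,5,0, 0.033,-0.025,-0.004,0,0,5,0, 0.033,-0.025,-0.004,0,0,5,0, 0.033,-0.025,-0.004,0,0,5,0, 0.033,-0.025,-0.004,0,0,5,0, 0.033,-0.025,-0.004,0,0,5,0, 0.033,-0.025,-0.004,0,0,5,0, 0,0,0,0,0,0,0, 0,0,0,0,0,0,0]' 40
python3 - <<'E'
from h import *
im,d=snap('wrist','w1'); P=cloud('wrist','w1'); hsv=cv2.cvtColor(im,cv2.COLOR_RGB2HSV)
q=(d>0)&(hsv[...,0]<25)&(hsv[...,1]>75)&(P[...,2]>12)&(np.linalg.norm(P[...,:2]-[515,347],axis=-1)<90); X=P[q]
print(r.sense()['tool_pos'],r.sense()['tcp_rot'],q.sum(),cv2.minAreaRect(X[:,:2].astype(np.float32)),np.percentile(X[:,2],[5,50,95]))
T=X[X[:,2]>23]; print('top',cv2.minAreaRect(T[:,:2].astype(np.float32)))
q2=(d>0)&(P[...,2]>8)&(P[...,2]<22)&(hsv[...,1]<70)&(np.linalg.norm(P[...,:2]-[425,323],axis=-1)<60);print('rod',q2.sum(),P[q2].mean(0),P[q2].min(0))
cv2.imwrite('pics/w1b.png',cv2.resize(im[:,:,::-1],(800,600)))
E
```

```text
time: 1.15
tool_pos: [514.2, 344.6, 198.6]
tcp_rot: [180.0, -0.1, -164.8]
ft_force: [-0.4, 0.3, -0.7]
finger_gap: 85.2
[513.59277232 345.46039232 198.88985534] [ 1.79987412e+02 -5.96861393e-02 -1.64725619e+02] 3013 ((507.0279541015625, 348.60235595703125), (107.6097183227539, 101.8714370727539), 60.9825553894043) [ 25.14229181  27.00273116 255.61629889]
top ((507.0279541015625, 348.60235595703125), (107.6097183227539, 101.8714370727539), 60.9825553894043)
rod 702 [422.34839432 323.77949367  16.42636304] [383.02088143 311.49238198  12.79044468]
```

View pics/w1b.png

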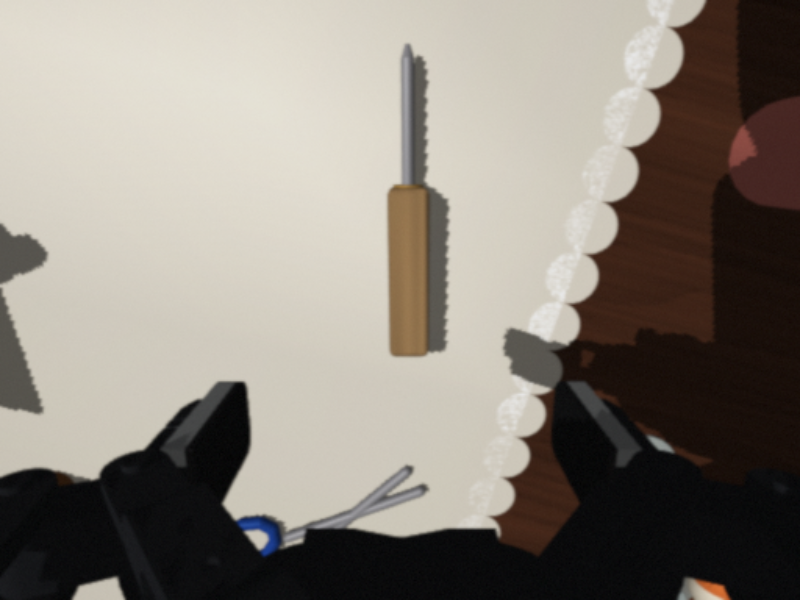

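The wrist view shows the chosen stick, pale wood with the handle at (408,270) and the rod tip at (407,45). It is aligned with the tool. I'll refit the outline without the finger points.

Run:
```python
from h import *
P=cloud('wrist','w1'); z=np.load('pics/w1.npz'); hsv=cv2.cvtColor(z['im'],cv2.COLOR_RGB2HSV)
q=(z['d']>0)&(hsv[...,0]<25)&(hsv[...,1]>75)&(P[...,2]>22)&(P[...,2]<34)&(np.linalg.norm(P[...,:2]-[515,347],axis=-1)<90)
q=cv2.erode(q.astype(np.uint8),np.ones((3,3)))>0;X=P[q];print(cv2.minAreaRect(X[:,:2].astype(np.float32)),np.median(X[:,2]))
q2=(P[...,2]>10)&(P[...,2]<22)&(hsv[...,1]<70)&(np.linalg.norm(P[...,:2]-[425,323],axis=-1)<45);print('rod',q2.sum(),P[q2].mean(0),P[q2].min(0))
```

```text
((513.8505859375, 349.75360107421875), (107.3126220703125, 22.585845947265625), 15.058359146118164) 26.99242472726428
rod 702 [422.34839432 323.77949367  16.42636304] [383.02088143 311.49238198  12.79044468]
```

```bash
python3 -m inch '[0,0.004,-0.03,0,0,0,0, 0,0,-0.035,0,0,0,0, 0,0,-0.035,0,0,0,0, 0,0,-0.035,0,0,0,0, 0,0,-0.03,0,0,0,0, 0,0,-0.02,0,0,0,0, 0,0,-0.008,0,0,0,0, 0,0,0,0,0,0,0, 0,0,0,0,0,0,0]' 60
python3 -m inch '[0,0,0,0,0,0,255, 0,0,0,0,0,0,255, 0,0,0,0,0,0,255, 0,0,0,0,0,0,255, 0,0,0,0,0,0,255, 0,0,0,0,0,0,255, 0,0,0,0,0,0,255, 0,0,0,0,0,0,255]' 60
```

```text
time: 2.1
tool_pos: [514.4, 350.5, 7.7]
tcp_rot: [180.0, 0.1, -164.6]
ft_force: [-0.2, 0.3, 0.8]
finger_gap: 85.5
time: 2.9
tool_pos: [514.5, 349.6, 7.0]
tcp_rot: [180.0, 0.1, -164.6]
ft_force: [0.0, -1.1, 5.4]
finger_gap: 24.7
```

```bash
python3 -m inch '[0,0,0.03,0,0,0,255, 0,0,0.045,0,0,-3.1,255, 0,0,0.045,0,0,-3.1,255, 0,0,0.045,0,0,-3.1,255, 0,0,0.045,0,0,-3.1,255, 0,0,0.045,0,0,-3,255, 0.016,-0.043,0,0,-3.5,0,255, 0.016,-0.043,0,0,-3.5,0,255, 0.016,-0.043,0,0,-3.5,0,255, 0.016,-0.043,0,0,-3.5,0,255]' 60
python3 -m inch '[0.016,-0.043,0,0,-3.5,0,255, 0.016,-0.043,0,0,-3.5,0,255, 0.016,-0.043,0,0,-3.5,0,255, 0.016,-0.043,0,0,-3.5,0,255, 0.016,-0.043,0,0,-3.5,0,255, 0.005,-0.006,0,0,-3.5,0,255, 0,0,0,0,0,0,255, 0,0,0,0,0,0,255, 0,0,0,0,0,0,255]' 60
python3 - <<'E'
from h import *
s=r.sense();print(s['tool_pos'],s['tcp_rot'],s['joint_pos'])
im,d=snap('wrist','w2');cv2.imwrite('pics/w2b.png',cv2.resize(im[:,:,::-1],(800,600)))
E
```

```text
time: 3.9
tool_pos: [578.1, 175.9, 260.8]
tcp_rot: [-180.0, 14.1, -180.0]
ft_force: [1.2, 0.3, -1.7]
finger_gap: 24.8
time: 4.8
tool_pos: [663.0, -42.4, 261.6]
tcp_rot: [180.0, 34.9, -180.0]
ft_force: [-0.3, -0.4, -1.3]
finger_gap: 25.1
[663.00367762 -42.42232415 261.59196431] [ 179.96893434   34.94279166 -179.96434148] [ -11.82438942  -14.37285172  109.9425362     8.82677479   50.40673623
 -105.42026268]
```

View pics/w2b.png

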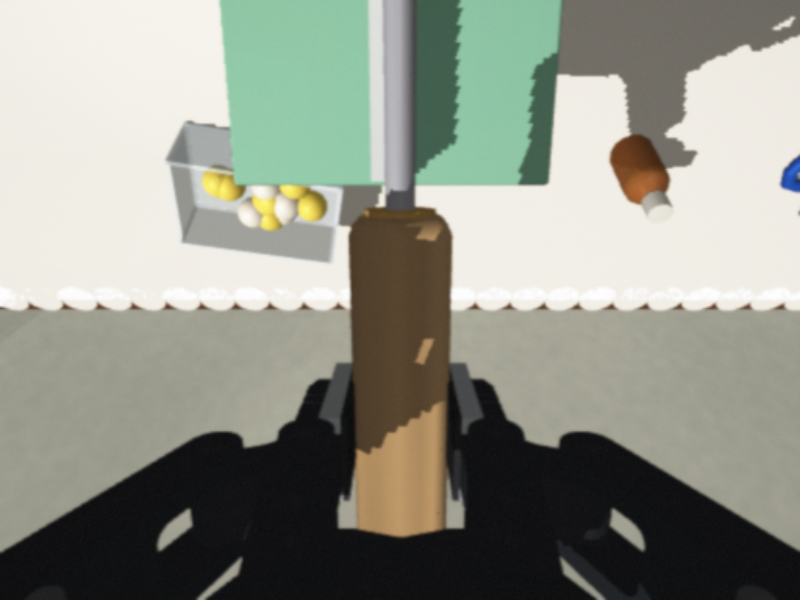

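The handle is straight and centred in the gripper, with the rod at column 400. The board's high edge runs from (235,184) to (548,184), and the oil bottle and petal box are undisturbed. I'll work out the eye frame from the board edges and compare it with the rod in this same image.

Run:
```python
from h import *
P=cloud('wrist','w2'); z=np.load('pics/w2.npz'); im,d=z['im'],z['d']; hsv=cv2.cvtColor(im,cv2.COLOR_RGB2HSV)
v,u=np.mgrid[:384,:512]
a=np.radians(35); ex=np.array([np.cos(a),0,np.sin(a)]); ez=np.array([-np.sin(a),0,np.cos(a)])
q=(d>0)&(hsv[...,0]>60)&(hsv[...,0]<95)&(hsv[...,1]>50)&(v<125)&(u>140)&(u<360)
X=P[q]; c=X.mean(0); n=np.linalg.svd(X-c,full_matrices=False)[2][2]; n=n*np.sign(n[2])
print('n',n,'tilt',np.degrees(np.arccos(n[2])),'board z-plane (ez)',np.median(X@ez),'std',np.std(X@ez))
xs=X@ex; print('high edge x',np.percentile(xs,[98,99.5,100]))
for lo in (0,20,40):
    for r0 in [v[q].min()+lo]:
        s=q&(v>=r0)&(v<r0+15); print('rows',r0,'y edges',P[s][:,1].min(),P[s][:,1].max(),np.mean([P[s][:,1].min(),P[s][:,1].max()]))
# rod
s=(d>0)&(v<110)&(u>235)&(u<280)&(d<d[q].min()-15)&(hsv[...,1]<70)
Y=P[s]; print('rod n',s.sum(),'y',np.median(Y[:,1]),np.polyfit(Y@ex,Y[:,1],1),'y ext',np.percentile(Y[:,1],[5,95]),'top z',np.percentile(Y@ez,[50,90,98]),'slope',np.polyfit(Y@ex,Y@ez,1))
# handle top
h=(d>0)&(u>230)&(u<280)&(v>150)&(v<250); H=P[h]; print('handle top z',np.median(H@ez),'y',np.percentile(H[:,1],[3,97]), 'front x', np.percentile(P[(u>235)&(u<275)&(v>135)&(v<250)]@ex,[1]))
tp=z['tp']; print('tcp ex,ez',tp@ex,tp@ez)
for n_ in('scene','side'):
    Q=cloud(n_,n_+'0'); zz=np.load(f'pics/{n_}0.npz'); hh=cv2.cvtColor(zz['im'],cv2.COLOR_RGB2HSV); ok=(zz['d']>0)&(hh[...,0]>60)&(hh[...,0]<92)&(hh[...,1]>50)
    B=Q[ok]; B=B[(np.linalg.norm(B-[600,-50,80],axis=1)<170)&(B[:,2]>25)]; zz_=np.median(B@ez); B=B[abs(B@ez-zz_)<6]
    print(n_,'plane',zz_,'x',np.percentile(B@ex,[.5,99.5]),'y',np.percentile(B[:,1],[.5,99.5]))
```

```text
n [-5.77780986e-01 -7.87773614e-04  8.16191468e-01] tilt 35.294657588500236 board z-plane (ez) -270.44926238142455 std 4.593051610610057
high edge x [633.27949952 634.71136962 635.50687118]
rows 0 y edges -120.79123957508257 27.672879888503346 -46.55917984328961
rows 20 y edges -120.97524625592887 27.879997031924233 -46.547624612002316
rows 40 y edges -121.18422188521247 27.506736864535455 -46.838742510338506
  return _methods._mean(a, axis=axis, dtype=dtype,
  ret = ret.dtype.type(ret / rcount)
Traceback (most recent call last):
TypeError: expected non-empty vector for x
```

Run:
```python
from h import *
P=cloud('wrist','w2'); z=np.load('pics/w2.npz'); im,d=z['im'],z['d']; hsv=cv2.cvtColor(im,cv2.COLOR_RGB2HSV)
v,u=np.mgrid[:384,:512]
a=np.radians(35); ex=np.array([np.cos(a),0,np.sin(a)]); ez=np.array([-np.sin(a),0,np.cos(a)])
q=(d>0)&(hsv[...,0]>60)&(hsv[...,0]<95)&(hsv[...,1]>50)&(v<115)&(u>150)&(u<350)
print('plane pct',np.percentile(P[q]@ez,[5,25,50,75,95]))
for n_,lo in(('u150-230',(150,230)),('u300-345',(300,345))):
    k=q&(u>lo[0])&(u<lo[1]); print(n_,np.median(P[k]@ez),np.polyfit(P[k]@ex,P[k]@ez,1))
E_=P@ez
s=(d>0)&(v<110)&(u>235)&(u<280)&(E_>-230); Y=P[s]
if len(Y): print('rod n',s.sum(),'y ext',np.percentile(Y[:,1],[2,98]),'yfit',np.polyfit(Y@ex,Y[:,1],1),'z',np.percentile(Y@ez,[50,95]),np.polyfit(Y@ex,Y@ez,1))
else: print('no rod depth', d[40,250:262])
h=(d>0)&(u>230)&(u<280)&(v>150)&(v<250)&(E_>-230); H=P[h]; print('handle top z',len(H),np.median(H@ez),'y',np.percentile(H[:,1],[2,98]))
rb=(d>0)&(v<110)&(u>230)&(u<248)&(E_<-230)&(hsv[...,1]<40);print('rib z',rb.sum(),np.percentile(P[rb]@ez,[25,50,75]),'y max',np.percentile(P[rb][:,1],[2,98]))
tp=z['tp']; print('tcp ex,ez',tp@ex,tp@ez)
for n_ in('scene','side'):
    Q=cloud(n_,n_+'0'); zz=np.load(f'pics/{n_}0.npz'); hh=cv2.cvtColor(zz['im'],cv2.COLOR_RGB2HSV); ok=(zz['d']>0)&(hh[...,0]>60)&(hh[...,0]<92)&(hh[...,1]>50)
    B=Q[ok]; B=B[(np.linalg.norm(B-[600,-50,80],axis=1)<170)&(B[:,2]>25)]; zz_=np.median(B@ez); B=B[abs(B@ez-zz_)<6]
    print(n_,'plane',zz_,'x',np.percentile(B@ex,[.5,99.5]),'y',np.percentile(B[:,1],[.5,99.5]))
```

```text
plane pct [-271.61609708 -270.92130193 -270.43916265 -269.96029736 -269.26375356]
u150-230 -270.4266860535621 [-6.38140879e-04 -2.70047137e+02]
u300-345 -270.45835067836725 [-1.00268239e-03 -2.69870209e+02]
rod n 2278 y ext [-46.33355914 -38.6560537 ] yfit [-7.36222662e-04 -4.20671327e+01] z [-156.44106952 -154.995978  ] [-3.77635423e-04 -1.56366284e+02]
handle top z 4836 -145.90009733655594 y [-52.00746411 -33.6016044 ]
rib z 1040 [-241.07854923 -240.48554964 -239.99871926] y max [-56.44386077 -49.14905194]
tcp ex,ez 693.1438045662832 -165.99969436266866
scene plane -270.62960994016686 x [435.70822406 637.43970885] y [-120.87246054   23.15603242]
side plane -268.9641581189839 x [428.29317253 633.38979732] y [-123.01974544   22.63261121]
```

```bash
python3 -m inch '[0.0075,-0.001,-0.0107,0,0,0,255, 0.0075,-0.001,-0.0107,0,0,0,255, 0.0075,-0.001,-0.0107,0,0,0,255, 0.0075,-0.001,-0.0107,0,0,0,255, 0.0075,0,-0.0107,0,0,0,255, 0,0,0,0,0,0,255, 0,0,0,0,0,0,255, 0,0,0,0,0,0,255]' 60
cat > m3.py <<'E'
import sys
from h import *
f=sys.argv[1]; im,d=snap('wrist',f); P=cloud('wrist',f); z=np.load(f'pics/{f}.npz'); hsv=cv2.cvtColor(im,cv2.COLOR_RGB2HSV)
v,u=np.mgrid[:384,:512]
a=np.radians(35); ex=np.array([np.cos(a),0,np.sin(a)]); ez=np.array([-np.sin(a),0,np.cos(a)])
O=np.array([516.3,-46.7,-226.4]); F=np.stack([P@ex,P[...,1],P@ez],-1)-O
g=(d>0)&(hsv[...,0]>60)&(hsv[...,0]<95)&(hsv[...,1]>50)&(abs(F[...,2]+44)<8)
B=F[g]; print('board z',np.median(B[:,2]),'x max',np.percentile(B[:,0],99.5),'y',np.percentile(B[:,1],[.5,99.5]))
s=(d>0)&(abs(F[...,1])<14)&(F[...,2]>-3)&(F[...,2]<10)&(hsv[...,1]<70)&(u>235)&(u<280)&(v<200)
Y=F[s]
if len(Y)>50: print('rod',len(Y),'x',np.percentile(Y[:,0],[1,99]),'y ext',np.percentile(Y[:,1],[3,97]),'top z',np.percentile(Y[:,2],[50,95]))
h=(d>0)&(u>235)&(u<275)&(F[...,2]>5)&(F[...,2]<25)&(hsv[...,1]>75)&(hsv[...,0]<25); H=F[h]; print('handle',len(H),'top',np.median(H[:,2]),'y',np.percentile(H[:,1],[2,98]),'xmin',np.percentile(H[:,0],1))
b=(d>0)&(hsv[...,0]>100)&(hsv[...,0]<130)&(hsv[...,1]>100)&(np.abs(F).max(-1)<60)
if b.sum()>50: print('blue',b.sum(),np.percentile(F[b],[3,50,97],axis=0).tolist())
s_=r.sense();tp=z['tp']; print('tcp eye frame',tp@ex-O[0],tp[1]-O[1],tp@ez-O[2],'rot',z['tr'],'ft',s_['ft_force'],s_['time'])
cv2.imwrite(f'pics/{f}b.png',cv2.resize(im[:,:,::-1],(800,600)))
E
python3 m3.py w3
```

```text
time: 5.65
tool_pos: [700.8, -47.3, 208.4]
tcp_rot: [180.0, 35.0, -180.0]
ft_force: [0.4, -0.3, 0.5]
finger_gap: 24.8
board z -44.08203087102598 x max 118.64249782248562 y [-73.18862071  73.34451121]
rod 2755 x [ 73.5271224  120.95166722] y ext [-4.29944276  3.14354273] top z [4.55692489 6.02481805]
handle 8041 top 15.168699683107235 y [-8.52232668  6.70387672] xmin 121.85359635871862
tcp eye frame 177.25834622528293 -0.5555353264576155 -4.828267361962588 rot [ 179.99274113   35.03557165 -179.99662939] ft [-0.47985395 -0.64435211 -1.69626288] 5.7
```

```bash
python3 -m inch '[-0.0082,0.0003,-0.0057,0,0,0,255, -0.0082,0,-0.0057,0,0,0,255, -0.0082,0,-0.0057,0,0,0,255, -0.0082,0,-0.0057,0,0,0,255, -0.0082,0,-0.0057,0,0,0,255, -0.0082,0,-0.0057,0,0,0,255, -0.0082,0,-0.0057,0,0,0,255, -0.0082,0,-0.0057,0,0,0,255, 0,0,0,0,0,0,255]' 60; python3 m3.py w4
```

```text
time: 6.6
tool_pos: [633.3, -47.1, 160.5]
tcp_rot: [179.9, 34.9, 179.9]
ft_force: [-0.3, 0.1, -1.4]
finger_gap: 24.8
board z -44.12937116088321 x max 117.02639052283308 y [-73.10676796  73.1706749 ]
rod 2121 x [-9.41279115 38.22892728] y ext [-4.09060273  3.32717804] top z [4.27934623 5.72745213]
handle 8036 top 14.640434323557955 y [-8.31150472  6.91242702] xmin 39.123176938345644
blue 4683 [[-3.325711432674902, -19.102361298391013, -36.993300860507006], [2.431787998840946, 0.0962167156562046, 13.442957620078772], [4.573749967994859, 19.125485851150284, 15.084965753124072]]
tcp eye frame 94.47770678195616 -0.35028589103053065 -5.391650338058383 rot [179.94743927  34.86938282 179.94729395] ft [ 0.5770558  -0.0636775  -1.20392366] 6.65
```

View pics/w4b.png

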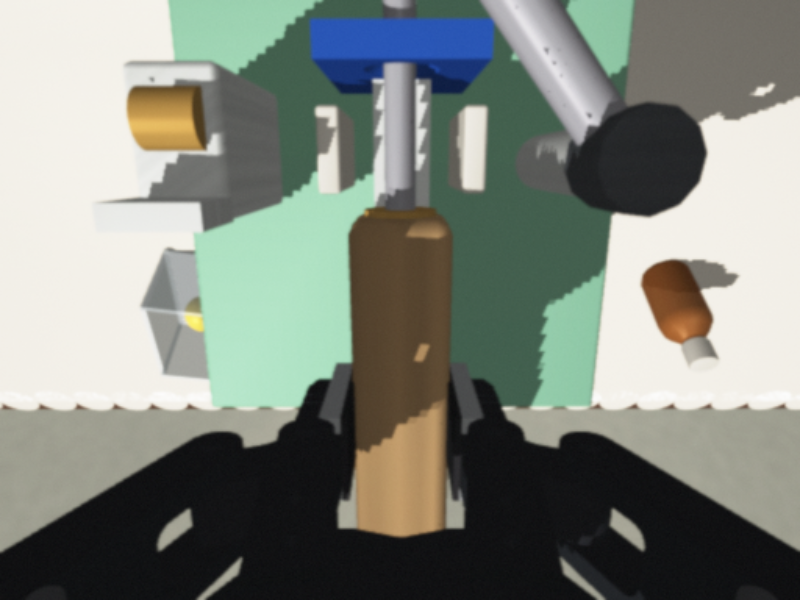

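The rod is through the eyelet: blue plate at (400,50), rod passing through it, handle centred between the cheeks and over the rib. About 35 mm remain.

```bash
python3 -m inch '[-0.0082,0,-0.0057,0,0,0,255, -0.0082,0,-0.0057,0,0,0,255, -0.0057,0,-0.004,0,0,0,255, -0.0033,0,-0.0023,0,0,0,255, -0.0016,0,-0.0012,0,0,0,255, -0.0008,0,-0.0006,0,0,0,255, 0,0,0,0,0,0,255]' 60; python3 m3.py w5
```

```text
time: 7.35
tool_pos: [607.2, -47.3, 142.9]
tcp_rot: [180.0, 35.0, 180.0]
ft_force: [0.1, 0.6, -0.2]
finger_gap: 24.9
board z -44.13195642685312 x max 101.06029329329155 y [-73.07995231  73.35153458]
rod 1490 x [-31.30597482   6.82831152] y ext [-4.37427759  3.01232313] top z [4.62475818 6.05141341]
handle 8029 top 15.1830715113351 y [-8.55295227  6.68207461] xmin 7.644564968933687
blue 2559 [[-3.4538630529258056, -19.225166530697972, -43.67890765551874], [0.46964721944402754, -0.1539027036210996, 13.826415692230512], [6.534812556358191, 19.04837668818888, 15.038053200476359]]
tcp eye frame 63.08326423014398 -0.600372722777692 -4.834587762822821 rot [179.98596651  35.02025728 179.96763002] ft [ 0.13916662  0.26071466 -0.83738181] 7.4
```

```bash
python3 -m inch '[-0.0008,0,-0.0006,0,0,0,255, -0.0008,0,-0.0006,0,0,0,255, -0.0008,0,-0.0006,0,0,0,255, 0.0003,0,-0.0004,0,0,0,255, 0.0003,0,-0.0004,0,0,0,255, 0,0,0,0,0,0,255]' 60; python3 m3.py w6
```

```text
time: 8.0
tool_pos: [605.3, -47.2, 140.1]
tcp_rot: [180.0, 35.0, 180.0]
ft_force: [-0.2, 0.3, -1.8]
finger_gap: 24.8
board z -44.10708423365668 x max 97.17680394771389 y [-73.06288705  73.3083097 ]
rod 1358 x [-30.9185894   -3.83697743] y ext [-4.33489095  3.09770006] top z [3.41241631 4.76110903]
handle 7871 top 13.941125532312952 y [-8.50757187  6.7593494 ] xmin 5.911026269620595
blue 2671 [[-3.5399934919993825, -18.909648513035464, -23.748592179053308], [0.12543812275544042, -0.09159558431599635, 13.785593114256102], [4.488791371747789, 18.99243275553951, 15.066567490311002]]
tcp eye frame 59.89227588115 -0.535471448375219 -6.079503389476798 rot [179.98254289  34.99897607 179.97080147] ft [-0.70617446  0.5236708  -0.99571715] 8.05
```

```bash
python3 -m inch '[-0.0008,0,-0.0006,0,0,0,255, -0.0008,0,-0.0006,0,0,0,255, 0,0,0,0,0,0,255, 0,0,0,0,0,0,110, 0,0,0,0,0,0,110, 0,0,0,0,0,0,110, 0,0,0,0,0,0,110, 0,0,0,0,0,0,110]' 60; python3 m3.py w7
```

```text
time: 8.85
tool_pos: [603.6, -47.2, 138.7]
tcp_rot: [180.0, 35.0, 180.0]
ft_force: [0.2, 0.1, 0.9]
finger_gap: 48.4
board z -44.129717659519685 x max 115.45586767071636 y [-73.00016605  73.30796919]
rod 1326 x [-30.86491359  -3.74119842] y ext [-4.30526614  3.13086969] top z [3.22168031 4.6377155 ]
handle 7650 top 13.783236543063879 y [-8.54093881  6.75705499] xmin 5.677462052129194
blue 2737 [[-3.607278980357792, -19.150014649246646, -31.10933693573796], [-0.24300919117717967, -0.46982840406776205, 13.710550617141195], [4.1508893531053355, 18.369804472599547, 15.044631922682079]]
tcp eye frame 57.69871389773323 -0.5485957602210902 -6.155558642011812 rot [179.97766563  34.98293536 179.96501025] ft [ 0.31874811 -0.87701292  0.62771195] 8.9
```

The stick is home: the handle front is at the plate and its underside is on the rib. Next I retreat along the board normal and look at the keeper.

```bash
python3 -m inch '[-0.0086,0,0.0123,0,0,0,110, -0.0143,0,0.0205,0,0,0,110, -0.0143,0,0.0205,0,0,0,110, -0.0143,0,0.0205,0,0,0,110, -0.0086,0,0.0123,0,0,0,110, -0.0197,0,-0.0138,0,0,0,255, -0.0197,0,-0.0138,0,0,0,255, -0.0197,0,-0.0138,0,0,0,255, -0.0197,0,-0.0138,0,0,0,255, 0,0,0,0,0,0,255]' 60
cat > m4.py <<'E'
import sys
from h import *
f=sys.argv[1]; im,d=snap('wrist',f); P=cloud('wrist',f); hsv=cv2.cvtColor(im,cv2.COLOR_RGB2HSV)
a=np.radians(35); ex=np.array([np.cos(a),0,np.sin(a)]); ez=np.array([-np.sin(a),0,np.cos(a)])
F=np.stack([P@ex,P[...,1],P@ez],-1)-[516.3,-46.7,-226.4]
q=(d>0)&((hsv[...,0]<8)|(hsv[...,0]>172))&(hsv[...,1]>130)&(F[...,2]>10)&(F[...,2]<45)&(np.abs(F[...,:2]).max(-1)<140)
X=F[q]; print('red',len(X))
if len(X): c=X.mean(0); print(c,X[:,2].max(),'theta',np.degrees(np.arctan2(26-c[0],48-c[1])),'rad',np.hypot(26-c[0],48-c[1]),np.percentile(X,[3,97],axis=0).tolist())
w=(d>0)&(hsv[...,0]<25)&(hsv[...,1]>75)&(F[...,2]>5)&(F[...,2]<20)&(abs(F[...,1])<18)
H=F[w]; print('handle',len(H), np.percentile(H[:,0],[1,99]) if len(H) else '', np.median(H,0) if len(H) else '')
s=r.sense(); tp=np.array(s['tool_pos']); print('tcp eye',tp@ex-516.3,tp[1]+46.7,tp@ez+226.4,s['time'],s['ft_force'],s['finger_gap'],s['joint_pos'].round(1))
cv2.imwrite(f'pics/{f}b.png',cv2.resize(im[:,:,::-1],(800,600)))
E
python3 m4.py w8
```

```text
time: 9.9
tool_pos: [471.7, -49.0, 169.6]
tcp_rot: [179.9, 34.7, 179.9]
ft_force: [-0.2, -0.2, -0.5]
finger_gap: 0.2
red 1135
[-67.68262726 -25.13648793  30.09568421] 33.318653226682926 theta 52.02142647712241 rad 118.85024407530113 [[-79.97814045015605, -36.55324219620526, 26.28181532627814], [-55.032226293465925, -13.915515251922484, 32.42573731693922]]
handle 259 [64.71734633 86.18743692] [75.79448251 -2.37875449 13.7327101 ]
tcp eye -32.432420931433 -2.196072165300393 94.70080360586363 9.95 [-0.3273989   0.68353528  0.43315083] 0.2104366740301091 [ -21.5  -51.1  143.1   14.6   56.1 -116.2]
```

View pics/w8b.png

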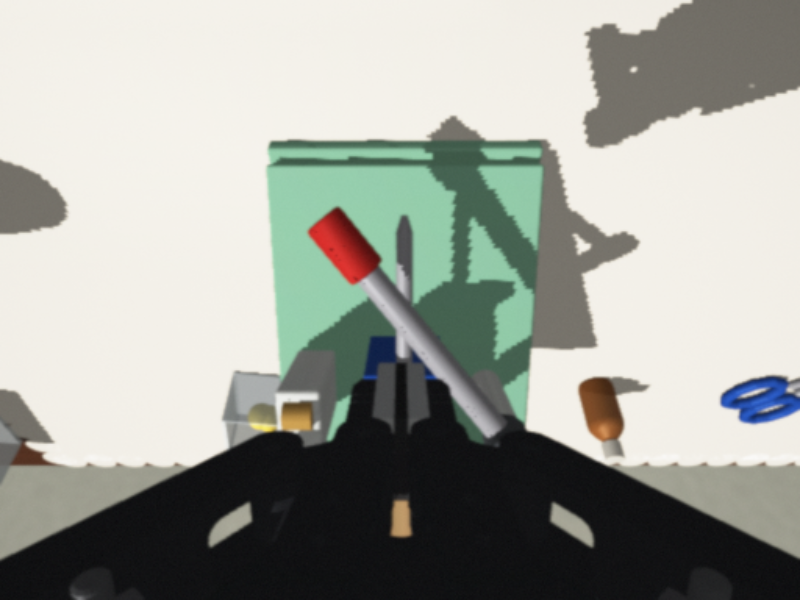

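The handle stays home. The bar is open at about 0.91 rad, with the red sleeve at (345,245), and the rod tip is out at (403,225). Joints 2 and 3 are at their range limits in this tilted pose, so I'll stand the tool upright for the push.

```bash
python3 -m inch '[0,0,0.005,0,5,0,255, 0,0,0.005,0,5,0,255, 0,0,0,0,5,0,255, 0,0,0,0,5,0,255, 0,0,0,0,5,0,255, 0,0,0,0,5,0,255, 0,0,0,0,5,0,255, 0,0,0,0,0,0,255]' 60
cat > path.py <<'E'
from h import *
a=np.radians(35); ex=np.array([np.cos(a),0,np.sin(a)]); ez=np.array([-np.sin(a),0,np.cos(a)]); ey=np.array([0,1,0])
E=516.3*ex-46.7*ey-226.4*ez
def tcp(th,rho,gap):
    t=np.radians(th); B=E+(26-rho*np.sin(t))*ex+(48-rho*np.cos(t))*ey+23*ez
    u=np.array([-np.sin(t)*ex[0],-np.cos(t)]); u/=np.linalg.norm(u); n=np.array([-u[1],u[0]])
    p=B.copy(); p[:2]-=n*(9+11*abs(n[0])+14.5*abs(n[1])+gap); p[2]-=10; return p
pts=[tcp(52,118,12)]+[tcp(t,128-10*max(t,0)/52,0) for t in (52,45,38,31,24,18,12,8,4,0)]
prev=None
for p in pts:
    print(p.round(1), '' if prev is None else ((p-prev)).round(1)); prev=p
s=r.sense(); print(s['tool_pos'],s['tcp_rot'],s['joint_pos'].round(1),s['time'])
E
python3 path.py
```

```text
time: 10.75
tool_pos: [472.8, -48.2, 178.3]
tcp_rot: [179.9, -0.5, -180.0]
ft_force: [0.2, -0.8, 0.5]
finger_gap: -0.1
[457.7 -43.1  81.1] 
[466.  -51.7  81.1] [ 8.3 -8.7  0. ]
[471.1 -66.2  86. ] [  5.1 -14.4   4.9]
[478.1 -79.7  91.8] [  6.9 -13.6   5.8]
[486.7 -92.1  98.4] [  8.7 -12.4   6.6]
[ 497.  -103.1  105.7] [ 10.2 -10.9   7.3]
[ 506.8 -111.1  112.4] [ 9.8 -8.   6.7]
[ 517.5 -117.8  119.4] [10.7 -6.7  7.1]
[ 525.  -121.5  124.3] [ 7.5 -3.6  4.9]
[ 532.8 -124.4  129.3] [ 7.8 -3.   5. ]
[ 540.9 -126.7  134.4] [ 8.  -2.3  5.1]
[472.75828712 -48.15787407 178.26704887] [ 179.9163806    -0.50964433 -179.98574651] [ -12.    -9.9  108.    -0.    82.5 -102. ] 10.75
```

```bash
python3 -m inch '[-0.015,0.005,0,0,0,0,255, 0,0,-0.025,0,0,0,255, 0,0,-0.03,0,0,0,255, 0,0,-0.03,0,0,0,255, 0,0,-0.012,0,0,0,255, 0,0,0,0,0,0,255, 0,0,0,0,0,0,255]' 60
python3 m4.py w9
python3 - <<'E'
from h import *
im,d=snap('side','s9'); c=im[150:290,190:350,::-1]; cv2.imwrite('pics/s9b.png',cv2.resize(c,(686,600),interpolation=cv2.INTER_CUBIC))
E
```

```text
time: 11.45
tool_pos: [457.4, -43.6, 83.6]
tcp_rot: [179.9, -0.2, 180.0]
ft_force: [-0.1, -0.6, -0.7]
finger_gap: -0.2
red 33
[-79.94394344 -26.25994888  27.11319322] 28.75227638758244 theta 54.9719940663695 rad 129.3779701459633 [[-82.19101053430262, -28.107990141804617, 25.26870877988225], [-77.96001901707588, -24.82112845228258, 28.61029324982296]]
handle 0  
tcp eye -92.88417531882493 2.960228389341104 32.6715199094881 11.5 [1.04228814 0.54043229 0.83609585] 0.07552787781793188 [ -11.9   -7.3  115.9    0.    71.5 -101.8]
```

View pics/w9b.png

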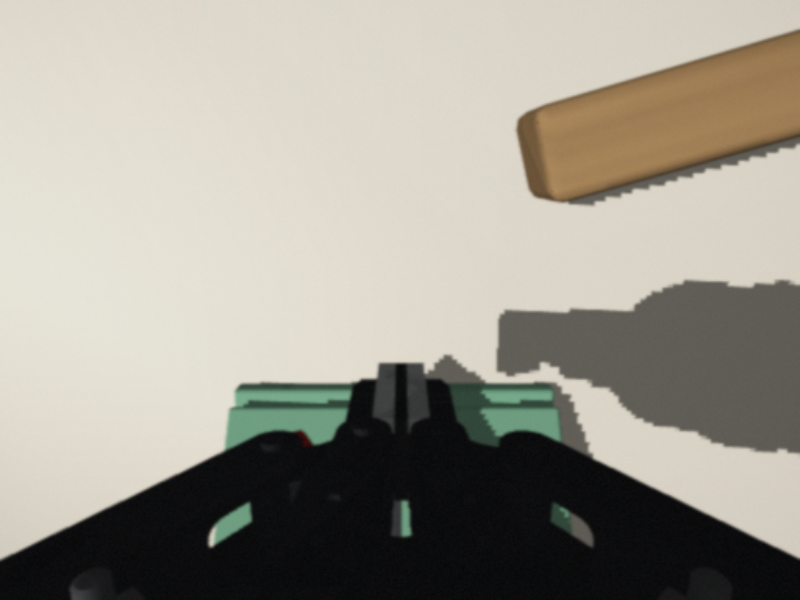

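The fingers are down at the inner (downhill) side of the bar, clear of it and of the rod. The large decoy handle is far off at (650,120). Starting the swing.

```bash
python3 -m inch '[0.004,-0.004,-0.002,0,0,0,255, 0.004,-0.005,0,0,0,0,255, 0.005,-0.0144,0.005,0,0,0,255, 0.007,-0.0136,0.0058,0,0,0,255, 0.0087,-0.0124,0.0066,0,0,0,255, 0.0102,-0.0109,0.0073,0,0,0,255, 0.0098,-0.008,0.0067,0,0,0,255, 0,0,0,0,0,0,255]' 60
cat > side.py <<'E'
import sys
from h import *
f=sys.argv[1]; a=np.radians(35); ex=np.array([np.cos(a),0,np.sin(a)]); ez=np.array([-np.sin(a),0,np.cos(a)])
for n in ('scene','side'):
    im,d=snap(n,n+f); P=cloud(n,n+f); hsv=cv2.cvtColor(im,cv2.COLOR_RGB2HSV)
    F=np.stack([P@ex,P[...,1],P@ez],-1)-[516.3,-46.7,-226.4]
    q=(d>0)&((hsv[...,0]<8)|(hsv[...,0]>172))&(hsv[...,1]>110)&(F[...,2]>5)&(F[...,2]<45)&(np.abs(F[...,:2]).max(-1)<110)
    X=F[q]; print(n,'red',len(X))
    if len(X): c=X.mean(0); print(c,'theta',np.degrees(np.arctan2(26-c[0],48-c[1])),'rad',np.hypot(26-c[0],48-c[1]))
im=np.load(f'pics/scene{f}.npz')['im'][150:320,150:370,::-1]; cv2.imwrite(f'pics/sc{f}b.png',cv2.resize(im,(770,595),interpolation=cv2.INTER_CUBIC))
E
python3 side.py 10
```

```text
time: 12.35
tool_pos: [507.6, -114.3, 113.7]
tcp_rot: [-180.0, -0.1, 179.9]
ft_force: [-0.4, 0.4, -0.0]
finger_gap: 0.3
scene red 69
[ -4.74394381 -67.34631428  25.97635915] theta 14.924426686159839 rad 119.37320595304263
side red 30
[ -3.92246412 -67.50088838  29.69371737] theta 14.52413063750553 rad 119.31390982129314
```

View pics/sc10b.png

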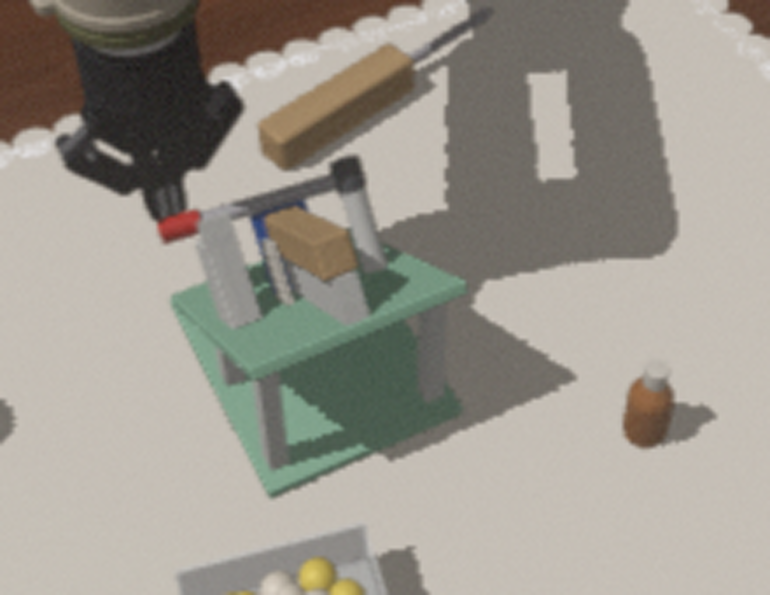

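The finger is pushing the red sleeve at (180,227). The bar is at about 14.7°, just ahead of the roller, and the stick is seated. I'll continue past the catch.

```bash
python3 -m inch '[0.0055,-0.003,0.0036,0,0,0,255, 0.005,-0.003,0.0034,0,0,0,255, 0.004,-0.002,0.0025,0,0,0,255, 0.004,-0.002,0.0025,0,0,0,255, 0.004,-0.001,0.0025,0,0,0,255, 0.004,-0.001,0.0025,0,0,0,255, 0.004,-0.001,0.0026,0,0,0,255, 0,0,0,0,0,0,255]' 60
python3 side.py 11
```

```text
time: 13.25
tool_pos: [537.1, -125.2, 132.1]
tcp_rot: [180.0, -0.2, 180.0]
ft_force: [0.2, -0.9, 0.1]
finger_gap: -0.2
scene red 66
[ 31.60559898 -74.66170271  26.03910884] theta -2.616577522491479 rad 122.78972290427454
side red 12
[ 32.73776039 -73.52900602  28.88311236] theta -3.1733199875273397 rad 121.71563876733886
```

```bash
python3 -m inch '[0.0015,0,0.001,0,0,0,255, 0.0015,0,0.001,0,0,0,255, 0.001,0,0,0,0,0,255, 0,0,0,0,0,0,255]'
python3 -m inch '[0.001,0,0,0,0,0,255, 0.001,0,0,0,0,0,255, 0,0,0,0,0,0,255]'
```

```text
time: 13.75
tool_pos: [540.1, -124.8, 133.4]
tcp_rot: [179.9, -0.3, 180.0]
ft_force: [-0.2, -0.1, 0.8]
finger_gap: -0.0
time: 14.05
tool_pos: [541.2, -124.8, 133.2]
tcp_rot: [179.9, -0.4, 180.0]
ft_force: [-5.2, 0.5, 1.8]
finger_gap: 0.0
```

```bash
python3 -m inch '[0.001,0,0,0,0,0,255, 0.001,0,0,0,0,0,255, 0,0,0,0,0,0,255]'
python3 -m inch '[-0.01,0,0,0,0,0,255, -0.03,0,0.01,0,0,0,255, -0.03,0,0.04,0,0,0,255, 0,0,0.05,0,0,0,255, 0,0,0.05,0,0,0,255, 0,0,0.05,0,0,0,255, -0.04,0,0.02,0,0,0,255, -0.04,0,0.02,0,0,0,255, 0,0,0,0,0,0,255]'
python3 side.py 12
python3 - <<'E'
from h import *
im,d=snap('wrist','w12');a=cv2.imread('pics/sc12b.png');b=im[:,:,::-1]
cv2.imwrite('pics/fin.png',np.hstack([cv2.resize(a,(400,309)),cv2.resize(b,(400,309))]))
E
```

```text
time: 14.35
tool_pos: [541.7, -124.9, 132.9]
tcp_rot: [179.9, -0.6, 180.0]
ft_force: [-12.8, -0.9, 7.2]
finger_gap: -0.3
time: 15.25
tool_pos: [392.5, -125.3, 378.3]
tcp_rot: [-179.8, 0.1, 179.9]
ft_force: [0.7, -0.2, 1.1]
finger_gap: 0.5
scene red 59
[ 33.11684215 -74.49806564  25.86724751] theta -3.3250089544753365 rad 122.7046271700778
side red 55
[ 28.82585788 -75.53490388  30.74689921] theta -1.3104110095811408 rad 123.56722036544741
```

View pics/fin.png

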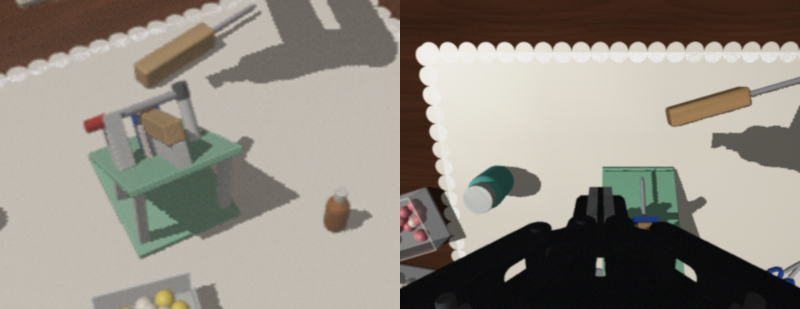

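The bar lies across the handle with its red end at (95,124). The rod is still through the eyelet, and the jar, oil bottle and petal box are standing. The arm is clear, so I'm handing in.

```bash
python3 -c "
from bench import r
print(r.hand_in())"
```

```text
the job is handed in; nothing more can be done
None
```

I put the stick away in the tool rest, swung the keeper bar shut, and handed the job in at about 15.5 s of the 54 s. No verdict was given.

**Stick:** I took the smaller wooden one and slid its rod through the eyelet. With the gripper opened, the last measurement put the handle's front edge about 1.7 mm from the eyelet face and the handle on the rib. It was about 1 mm off centre sideways, and the bar was still open at about 0.9 rad.

**Keeper bar:** I pushed the red end past the roller with the shut fingers. Pressing a little further met a firm stop where the shut bar should be, with force rising from about 5 to 13 N. After I backed off, the scene and side cameras put the bar at −3.3° and −1.3°. They disagree by 2°, and since the bar cannot go below 0 I read both as shut.

**Last look:** The rod was still through the eyelet, and the arm was well clear and touching nothing. The jar, oil bottle and petal box were upright, and the robot never came near them. I judged them from the pictures and did not measure their positions.

**Problem on the way:** The tilted tool ran joints 2 and 3 right up to their range limits while backing away, without passing them as far as the readings showed. I stood the tool upright for the push.

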